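# Fold the recipe stand flat

### The job

Fold the wooden recipe stand flat so that it can be put away: press the thumb tab of its ratchet pawl all the way down to its stop, so that the pawl is free of the teeth, and only then push the stand's back down past its teeth until it lies fully flat. Just press and push with the fingertips; do not force the back past the pawl while it is engaged, and leave the lemon, the garlic and the kitchen timer standing where they are.

Things in the scene. Friction and masses are not known exactly. Their poses are not given: they have to be found in the camera images.
- stand: Recipe (cookbook) stand fixed to the worktop: wooden base plate with steel hinge cheeks and a front ledge. Origin: on the worktop under the middle of the back's hinge. x points from the front (ledge, thumb tab) to the rear, the way the back folds down; y to the side with the ratchet; z up. The base spans x -65 to 170, y -95 to 127 mm. Nothing on it is taller than 225 mm.
- hinge (a point): Middle of the hinge axis of the back, 50 mm above the worktop; the axis runs along the stand's y. Its axes are those of the stand.
- back (a joint): Fold angle of the wooden back (154 mm wide, 12 mm thick, reaching 168 mm from the hinge axis, with a window). 0: rises 70 deg (1.222 rad) from the horizontal, leaning to the rear; grows as it goes down; 1.222: flat at its stop, upper face 56 mm above the worktop. Stiff: stays where left, takes about 4 to 6 N at the push point. Pawl engaged: it goes down at most 0.1 rad to the next tooth.
- back_push (a point): Point on the front (upper) face of the back, mid-width, 130 mm from the hinge axis, on its solid top board (110 to 168 mm from the axis): a good place to push. It moves with the back on an arc about the hinge axis. Its own axes are those of the stand when the joint is 0; take the board's angle from the joint.
- pawl (a joint): Angle of the dark steel ratchet pawl, a rocker on a pin 55 mm in front of the hinge axis, 82 mm above the worktop, beside the back on the stand's +y side. 0: engaged, its hooked nose in the teeth; 0.35: fully free, at its stop. Stiff on its pin: it stays where it is left. The tab takes about 4 N.
- tab (a point): Middle of the top of the pawl's ribbed thumb tab: a steel plate 32 mm along the stand's x, 26 mm along y, 6 mm thick, about 94 mm above the worktop, 100 mm in front of the hinge axis and 99 mm to the +y side. Press it down; its whole travel is about 16 mm, with free air below it.
- lemon: Yellow lemon lying loose on the worktop in front of the stand, 78 x 55 x 56 mm; origin at the middle of its underside. Leave it alone.
- garlic: Loose garlic bulb, 60 x 60 x 59 mm, on the worktop in front of the stand near the thumb tab; origin at the middle of its underside. Leave it alone.
- timer: Loose kitchen timer, round, 63 mm across and 63 mm tall, behind the stand; origin at the middle of its underside. Leave it alone.

How it is judged:
By the outcome, as a careful person would: the job done as asked, in the order asked, and still so for the second after the job is handed in, with the robot touching nothing.
It also fails if it takes over 43 s, if anything falls off the work surface, if the arm or the gripper's body presses on something with over 40 N, if the wrist force passes 120 N, or if a joint passes its speed limit or range.

### The arm

A 6-joint arm with a two-finger parallel gripper is mounted at the origin on a cart in front of the work surface, level with it; the furniture and walls round the work are solid. World frame = base frame: x ahead of the robot, y to its left, z up, the work surface at z = 0. Lengths are in m, angles in rad, forces in N, time in s.
With the tool pointing down it reaches from about 0.35 to 0.975 m from the base axis. Payload 4.9 kg.
Tool frame: the origin (TCP) lies on the front face of the gripper's body, between the roots of the fingers; the fingertips stand ctrl.finger_overhang ahead of it and the grasp point (between the pads) lies 54 mm ahead of it (ctrl.finger_overhang is the distance from the TCP to the fingertips, in m); z points along the fingers, y is the line along which they close (so a half turn about z gives the same grasp; the last joint's range is limited). The gripper opens to 85 mm and grips with 20 to 120 N. Pads are 22 mm wide; open, the fingers measure 114 mm over their backs; the gripper's body (76 mm by 85 mm) begins 54 mm behind the grasp point. The pads swing forward as they close: fully open they stand 13 mm farther back than shut.
Start: joints at [0.994, 0.053, 1.613, -0, 1.476, -0.119], TCP at [0.276, 0.561, 0.304] pointing down, gripper open.
Joint ranges: [-3.01, 3.01], [-1.01, 2.22], [0.06, 2.58], [-1.02, 4.17], [0.09, 2.62], [-3.14, 3.14]. Speed limits (rad/s): [2.57, 2.57, 3.14, 3.14, 3.14, 3.14].

### API

Orientations are given as a rotation vector (axis times angle).
In Python, from station import ctrl, vision gives the robot as it stands. The module is installed in compiled form; this text tells all that it offers.
- The arm moves only by the tool drive_tool, never from a script. Its argument "rows" is a list of rows, each a list of 2 entries, a list of its own where there are three numbers: the shift along the tool's x, y, z in m, then the turn about the tool's z in rad. A call has 1 to 10 rows; each row shifts and turns the commanded pose from where the row before left it, along the tool's axes as they then stand; what a row does not reach is not made up. A row lasts 1/10 s, in which the tool goes at most 50 mm and 8.59 degrees, less where a joint would pass 70% of its speed; a pose out of reach is approached as far as the arm can. A call with a gripper value outside its range is refused whole. "jaw" is the closure, from 0 (fully open) to 1 (shut), set as the call begins (left out, the last holds). The fingers move at their own pace and stop on an object; "grip_force" is the grip in N (left out, the last holds). Time passes only in rows, so rows that do not move let the fingers close. It gives the time, the measured TCP pose, the force, the opening and the grip force at its end, in the units of the state.
- ctrl.get_obs(): the state, without advancing time (a new reading comes with each control period).
- vision.get_image(name): name is "side" or "top" or "wrist"; returns a dict with "image" (400x640x3 uint8, blue, green, red), "vertical_fov" (degrees; the focal length in pixels is half the picture's height over the tangent of half this angle, whatever the lens; pixels are square), "cx", "cy" (the principal point, pixels), "R" (3x3) and "t" (3): a world point X has camera coordinates R X + t. Camera axes: x right, y down, z forward; pixel columns grow to the right and rows downward; lengths in m; the calibration is good to about 2 mm. A picture is of the moment at which its call begins. There is no depth.
- ctrl.finish_job(): hands the job in; it is judged then, once.
The state is a dict: "t": time; "q": joint angles; "dq": joint speeds; "effort": joint torques, N m; "tool_pos": TCP position; "tool_rot": TCP orientation; "contact_force": force on the tool from outside, world axes, zero at the start; "wrist_torque": the same for the moment, N m; "opening": finger opening in m; "grip_force": force on a finger pad.
Only numpy, scipy, OpenCV 4.12 (cv2) and the standard library are available. Lean on these libraries where they do the work, as an engineer would, in place of code of your own. Each camera call takes 0.05 s, during which the arm holds its last target. There are 200 camera calls.

## Working session

There is one attempt and no reset: what is moved stays moved. The work goes in short steps, Python scripts to look and compute and a tool call to move; the robot and the scene stay as the last step left them, time stands still between calls to the robot, and variables do not carry over. Pictures are saved under pics/ and viewed, at most 10 in all, crops included, and the job is handed in when it is done.

Besides the shell and the picture viewer there is one more tool, called as name(argument=value, ...), one argument or row to a line, values as JSON. drive_tool: Moves the arm, as the interface text tells. Its arguments: {"type":"object","properties":{"rows":{"type":"array","items":{"type":"array"}},"jaw":{"type":"number"},"grip_force":{"type":"number"}},"required":["rows"]}

```bash
mkdir -p pics
python3 - <<'E'
from station import ctrl, vision
import cv2,pickle
d={}
for n in("side","top","wrist"):
    d[n]=vision.get_image(n); cv2.imwrite(f"pics/{n}0.png",d[n]["image"])
    print(n,d[n]["vertical_fov"],d[n]["cx"],d[n]["cy"],(-d[n]["R"].T@d[n]["t"]).round(3),d[n]["R"].round(2).tolist())
pickle.dump(d,open("d0.pkl","wb"))
o=ctrl.get_obs();print(o,ctrl.finger_overhang)
E
```

```text
side 57.18874477549856 315.8437641766127 196.17928273937503 [0.412 0.526 0.92 ] [[-0.94, -0.33, -0.01], [-0.27, 0.8, -0.54], [0.18, -0.51, -0.84]]
top 47.49723379643739 316.4243926431687 200.98980656174734 [0.422 0.012 1.15 ] [[0.01, -1.0, -0.03], [-0.99, -0.0, -0.16], [0.16, 0.03, -0.99]]
wrist 61.61680581800703 320.57125496097336 201.29171059790585 [0.212 0.592 0.372] [[0.44, 0.9, -0.0], [0.86, -0.42, 0.28], [0.25, -0.12, -0.96]]
{'t': 0.15, 'q': array([ 9.93975571e-01,  5.32258315e-02,  1.61398213e+00,  3.06912438e-06,
        1.47598700e+00, -1.19044658e-01]), 'dq': array([-0.00072723, -0.00116201, -0.00363248, -0.00172553, -0.0002549 ,
        0.00114136]), 'effort': array([ 9.67403466e-04, -3.94243026e+01, -3.70722950e+01, -9.41755320e-05,
        4.61742762e-03,  1.68832440e-05]), 'tool_pos': array([0.27604308, 0.56032547, 0.30293044]), 'tool_rot': array([-7.12686405e-01, -3.05912186e+00,  2.36402405e-03]), 'contact_force': array([ 0.54830267, -0.45225421, -0.36664599]), 'wrist_torque': array([ 0.01771824, -0.01944025,  0.02187754]), 'grip_force': 0.0, 'opening': 0.08543305937120883} 0.0726
```

View pics/top0.png

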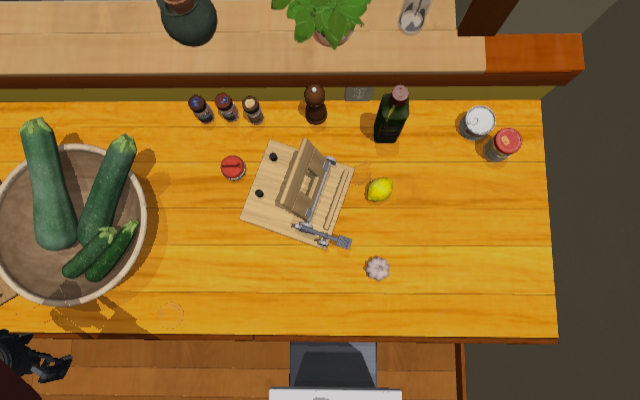

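View pics/side0.png

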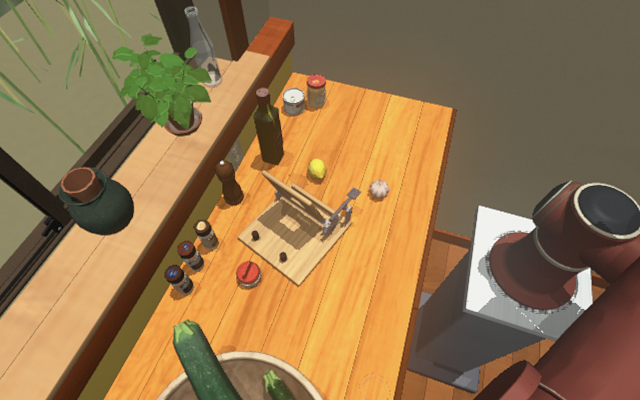

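The top view shows the stand with base corners near (270,141), (354,165), (328,246), (242,221). The tab is near (344,242), the garlic (377,268), the lemon (379,189) and the timer (233,168). In the side view the tab is near (354,193). I'll enlarge both next.

Run:
```python
import cv2,pickle,numpy as np
d=pickle.load(open("d0.pkl","rb"))
a=d["top"]["image"][130:290,235:395]; b=d["side"]["image"][150:310,230:390]
f=lambda i:cv2.resize(i,(800,800),interpolation=cv2.INTER_CUBIC)
c=np.hstack([cv2.resize(a,None,fx=2.5,fy=2.5,interpolation=cv2.INTER_CUBIC)]+[cv2.resize(b,None,fx=2.5,fy=2.5,interpolation=cv2.INTER_CUBIC)])
cv2.imwrite("pics/crop.png",c)
```

```text
(no output)
```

View pics/crop.png

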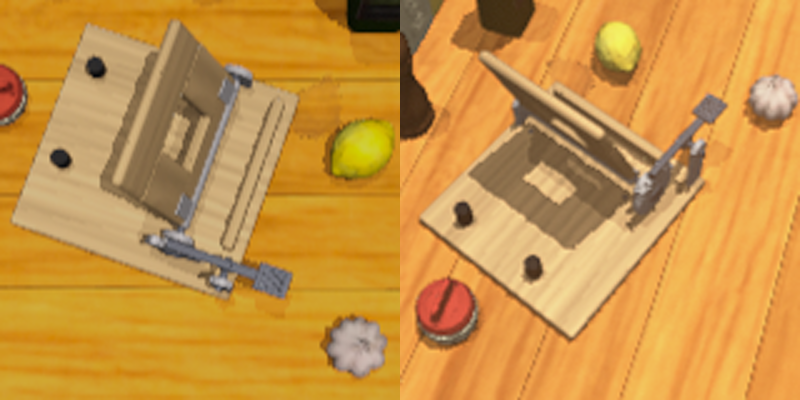

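The crop (2.5x) shows the base corners in the top half at (87,23), (300,98), (228,297), (12,222) and the tab at (273,279). In the side half, three base corners are at (419,218), (572,338), (703,183) and the tab is at (710,108).

```bash
cat > h.py <<'E'
import numpy as np
def ray(c,u,v):
    f=200/np.tan(np.radians(c["vertical_fov"]/2)); r=c["R"].T@np.array([(u-c["cx"])/f,(v-c["cy"])/f,1]); return -c["R"].T@c["t"],r/np.linalg.norm(r)
def proj(c,X):
    f=200/np.tan(np.radians(c["vertical_fov"]/2)); p=X@c["R"].T+c["t"]; return np.c_[f*p[:,0]/p[:,2]+c["cx"],f*p[:,1]/p[:,2]+c["cy"]]
def plane(c,u,v,z):
    o,r=ray(c,u,v); return o+r*(z-o[2])/r[2]
E
python3 - <<'E'
import pickle,numpy as np
from h import *
from scipy.optimize import least_squares
d=pickle.load(open("d0.pkl","rb"));T,S=d["top"],d["side"]
t=np.array([(87,23),(300,98),(228,297),(12,222),(273,279)])/2.5+[235,130]
s=np.array([(572,338),(703,183),(710,108)])-[400,0]; s=s/2.5+[230,150]
def model(p):
    h=p[3]; L=np.array([(170,-95,h),(-65,-95,h),(-65,127,h),(170,127,h),(-100,99,.094e3)])
    L=L/1000*[1,1,1];L[:4,2]=h
    c,n=np.cos(p[2]),np.sin(p[2]);return L@np.array([[c,n,0],[-n,c,0],[0,0,1]])+[p[0],p[1],0]
def res(p):
    W=model(p);return np.r_[(proj(T,W)-t).ravel(),(proj(S,W[[3,2,4]])-s).ravel()]
r=least_squares(res,[.5,.05,1.8,.015]);print(r.x,r.fun.reshape(-1,2).round(1).tolist())
print("model tab",model(r.x)[4])
o1,a=ray(T,*t[4]);o2,b=ray(S,*s[2]);k=np.linalg.lstsq(np.c_[a,-b],o2-o1,rcond=None)[0];print("tab tri",o1+a*k[0],o2+b*k[1])
for n,q in dict(lemon=(379,189,.028),garlic=(377,268,.03),timer=(233,168,.06)).items(): print(n,plane(T,*q))
E
```

```text
[0.62511753 0.04026936 1.22876398 0.00160902] [[0.4, 0.3], [-0.1, -0.5], [-0.2, 1.1], [-0.4, -0.2], [-0.3, -0.2], [-0.4, 0.6], [0.6, -0.2], [-0.4, -1.3]]
model tab [ 0.49831187 -0.0207333   0.094     ]
tab tri [ 0.4984316  -0.02154192  0.08709241] [ 0.49680474 -0.02162165  0.08697856]
lemon [ 0.63438132 -0.11097094  0.028     ]
garlic [ 0.43872357 -0.10267369  0.03      ]
timer [0.68117932 0.25136165 0.06      ]
```

drive_tool(
  rows=[
    [[0,0,0],-0.115],
    [[-0.025,-0.0296,0],0],
    [[-0.025,-0.0296,0],0],
    [[-0.025,-0.0296,0],0],
    [[-0.025,-0.0296,0],0],
    [[-0.025,-0.0296,0],0],
    [[-0.025,-0.0296,0],0],
    [[-0.025,-0.0296,0],0],
    [[-0.025,-0.0296,0],0],
  ],
  jaw=1,
  grip_force=20,
)

```text
t: 1.05
tool_pos: [0.3851, 0.2689, 0.3036]
tool_rot: [-0.535, -3.096, 0.0]
contact_force: [0.9, 0.4, -0.3]
opening: 0.0002
grip_force: 0.0
```

drive_tool(
  rows=[
    [[-0.025,-0.0296,0],0],
    [[-0.025,-0.0296,0],0],
    [[-0.025,-0.0296,0],0],
    [[-0.025,-0.0296,0],0],
    [[-0.025,-0.0296,0],0],
    [[-0.025,-0.0296,0],0],
    [[-0.025,-0.0296,0],0],
    [[-0.025,-0.0296,0],0],
    [[0,0,0.03],0],
    [[0,0,0],0],
  ],
)

```text
t: 2.05
tool_pos: [0.4919, -0.0205, 0.2697]
tool_rot: [-0.538, -3.087, -0.001]
contact_force: [-0.3, 0.2, -1.5]
opening: 0.0001
grip_force: 0.0
```

```bash
cat >> h.py <<'E'
from scipy.spatial.transform import Rotation as Ro
X0=np.array([.6251,.0403,0]); TH=1.2288
Rs=Ro.from_euler('z',TH).as_matrix()
def st(o,oh):  # tip in stand frame, mm
    M=Ro.from_rotvec(o["tool_rot"]).as_matrix(); tip=o["tool_pos"]+M[:,2]*oh
    print("t",round(o["t"],2),"tip stand mm",(1000*(Rs.T@(tip-X0))).round(1),"F stand",(Rs.T@o["contact_force"]).round(1),"open",round(o["opening"],3))
    print("tool axes in stand\n",(Rs.T@M).round(3).tolist())
E
python3 - <<'E'
from h import *; from station import ctrl,vision; import cv2
st(ctrl.get_obs(),ctrl.finger_overhang)
im=vision.get_image("top"); im2=vision.get_image("side");w=vision.get_image("wrist")
f=lambda i:cv2.resize(i,(400,300))
cv2.imwrite("pics/a.png",np.vstack([np.hstack([f(im["image"][140:290,250:450]),f(im2["image"][110:260,260:460])]),np.hstack([cv2.resize(w["image"],(400,300)),f(im["image"])])]))
E
```

```text
t 2.05 tip stand mm [-102.   105.6  197.1] F stand [ 0.1  0.3 -1.5] open 0.0
tool axes in stand
 [[0.003, 1.0, -0.001], [1.0, -0.003, 0.008], [0.008, -0.001, -1.0]]
```

View pics/a.png

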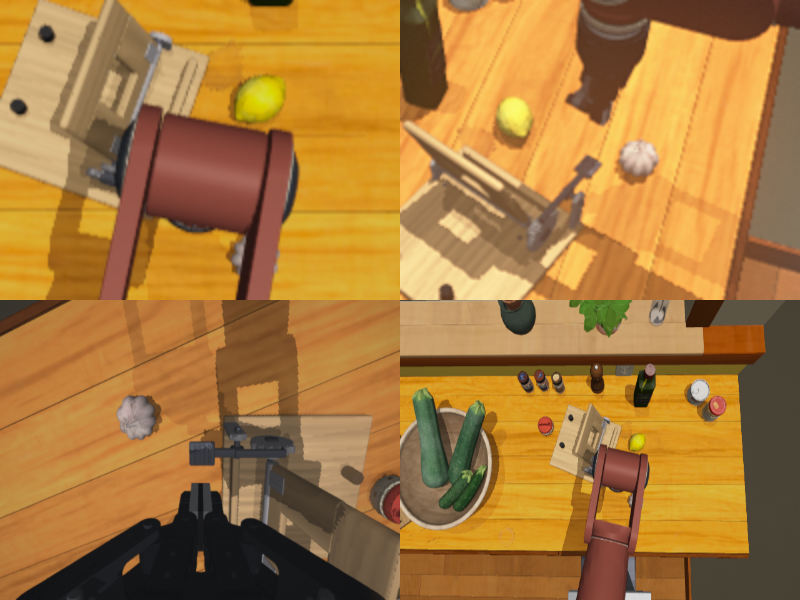

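The fingers line up with the tab in the wrist view, with the tab at (201,453) and the fingertips at column 201. I'll shift 6 mm and go down.

drive_tool(
  rows=[
    [[-0.006,0.001,0.03],0],
    [[0,0,0.03],0],
    [[0,0,0.02],0],
    [[0,0,0.01],0],
    [[0,0,0],0],
  ],
)

```text
t: 2.7
tool_pos: [0.4994, -0.0202, 0.1835]
tool_rot: [-0.534, -3.095, -0.0]
contact_force: [-0.3, 0.4, -0.0]
opening: 0.0
grip_force: 0.0
```

drive_tool(
  rows=[
    [[0,0,0.003],0],
    [[0,0,0.003],0],
    [[0,0,0.003],0],
    [[0,0,0],0],
  ],
)

```text
t: 3.1
tool_pos: [0.4998, -0.021, 0.175]
tool_rot: [0.536, 3.095, -0.0]
contact_force: [-0.4, 0.4, 0.2]
opening: -0.0
grip_force: 0.0
```

drive_tool(
  rows=[
    [[0,0,0.003],0],
    [[0,0,0.003],0],
    [[0,0,0],0],
  ],
)

```text
t: 3.4
tool_pos: [0.4994, -0.0209, 0.1683]
tool_rot: [-0.536, -3.094, -0.0]
contact_force: [-0.7, -0.7, 1.1]
opening: 0.0001
grip_force: 0.0
```

Run:
```python
from h import *; from station import ctrl,vision; import cv2
st(ctrl.get_obs(),ctrl.finger_overhang)
im2=vision.get_image("side");w=vision.get_image("wrist")
f=lambda i:cv2.resize(i,(400,300))
cv2.imwrite("pics/b.png",np.hstack([f(im2["image"][110:260,260:460]),f(w["image"])]))
```

```text
t 3.4 tip stand mm [-99.8  97.9  95.7] F stand [-0.8  0.4  1.1] open 0.0
tool axes in stand
 [[0.001, 1.0, -0.0], [1.0, -0.001, 0.001], [0.001, -0.0, -1.0]]
```

View pics/b.png

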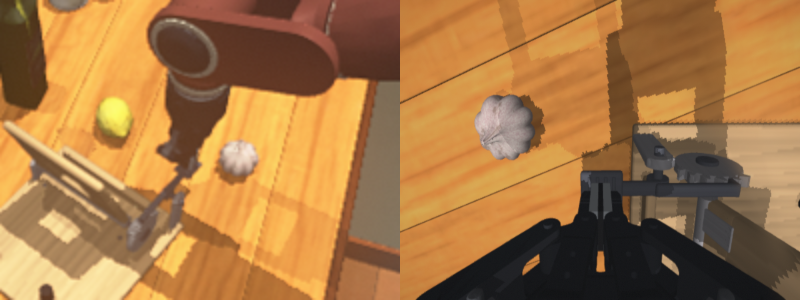

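The fingertip sits on the tab in both pictures, with the garlic clear at (505,127). Next I press down.

drive_tool(
  rows=[
    [[0,0,0.002],0],
    [[0,0,0.002],0],
    [[0,0,0.002],0],
    [[0,0,0.002],0],
    [[0,0,0.002],0],
    [[0,0,0],0],
  ],
)

```text
t: 4.1
tool_pos: [0.4999, -0.0214, 0.1589]
tool_rot: [0.536, 3.095, -0.001]
contact_force: [-0.3, -5.1, 3.7]
opening: 0.0001
grip_force: 1.9
```

drive_tool(
  rows=[
    [[0,0,0.002],0],
    [[0,0,0.002],0],
    [[0,0,0.001],0],
    [[0,0,0],0],
  ],
)

```text
t: 4.5
tool_pos: [0.4999, -0.0213, 0.1538]
tool_rot: [0.536, 3.095, -0.001]
contact_force: [-0.0, -4.0, 3.3]
opening: 0.0001
grip_force: 2.2
```

drive_tool(
  rows=[
    [[0,0,0.001],0],
    [[0,0,0.001],0],
    [[0,0,0],0],
  ],
)

```text
t: 4.8
tool_pos: [0.5, -0.0213, 0.1523]
tool_rot: [0.536, 3.095, -0.001]
contact_force: [-1.8, -5.2, 5.6]
opening: -0.0
grip_force: 3.5
```

drive_tool(
  rows=[
    [[0,0,0.001],0],
    [[0,0,0.001],0],
    [[0,0,0],0],
  ],
)

```text
t: 5.1
tool_pos: [0.5003, -0.0213, 0.1518]
tool_rot: [0.535, 3.095, -0.001]
contact_force: [-6.1, -4.9, 13.9]
opening: -0.0001
grip_force: 7.4
```

drive_tool(
  rows=[
    [[0,0,0.001],0],
    [[0,0,0.001],0],
    [[0,0,0],0],
  ],
)

```text
t: 5.4
tool_pos: [0.5005, -0.0213, 0.1513]
tool_rot: [0.535, 3.096, -0.001]
contact_force: [-11.5, -3.7, 21.3]
opening: -0.0002
grip_force: 11.3
```

drive_tool(
  rows=[
    [[0,0,0.001],0],
    [[0,0,0],0],
  ],
)

```text
t: 5.6
tool_pos: [0.5007, -0.0213, 0.1511]
tool_rot: [0.535, 3.096, -0.001]
contact_force: [-13.0, -3.3, 25.1]
opening: 0.0001
grip_force: 13.3
```

The force climbed to 25 N at a tip height of 78.5 mm, so the tab is at its stop. I'll lift straight up and look.

drive_tool(
  rows=[
    [[0,0,-0.01],0],
    [[0,0,-0.03],0],
    [[0,0,-0.04],0],
    [[0,0,-0.04],0],
    [[0,0,-0.04],0],
    [[0,0,0],0],
  ],
)

```text
t: 6.2
tool_pos: [0.5021, -0.0205, 0.3135]
tool_rot: [0.533, 3.084, 0.003]
contact_force: [0.8, 0.1, 0.8]
opening: -0.0002
grip_force: 0.0
```

Run:
```python
from h import *; from station import ctrl,vision; import cv2
st(ctrl.get_obs(),ctrl.finger_overhang)
im2=vision.get_image("side");w=vision.get_image("wrist")
f=lambda i:cv2.resize(i,(400,300))
cv2.imwrite("pics/c.png",np.hstack([f(im2["image"][130:235,260:400]),f(w["image"])]))
```

```text
t 6.2 tip stand mm [-98.2  94.7 240.9] F stand [ 0.3 -0.7  0.8] open -0.0
tool axes in stand
 [[0.0, 1.0, 0.004], [1.0, -0.0, -0.011], [-0.011, 0.004, -1.0]]
```

View pics/c.png

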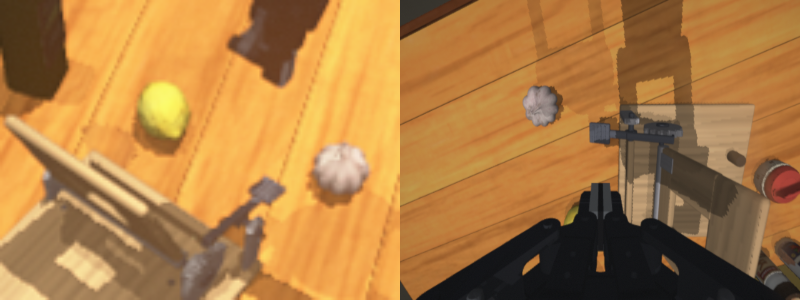

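The tab now sits lower in the side view, at crop (266,190), which is full-image (353.1,196.5) against (354,193) before. I'll check that against a 16 mm drop.

Run:
```python
from h import *; import pickle
S=pickle.load(open("d0.pkl","rb"))["side"]
for x,z in((-100,94),(-102,78)): print(proj(S,((Rs@np.array([x,99,z])/1000)+X0)[None]))
```

```text
[[353.58790898 191.89130214]]
[[353.53840093 194.63656598]]
```

drive_tool(
  rows=[
    [[-0.03,0.03,0],0],
    [[-0.03,0.03,0],0],
    [[-0.03,0.03,0],0],
    [[-0.005,0.013,0.02],0],
    [[0,0,0.03],0],
    [[0,0,0],0],
  ],
)

```text
t: 6.9
tool_pos: [0.6206, 0.0451, 0.2482]
tool_rot: [-0.532, -3.082, 0.001]
contact_force: [0.1, -0.6, -0.7]
opening: -0.0001
grip_force: 0.0
```

Run:
```python
from h import *; from station import ctrl
st(ctrl.get_obs(),ctrl.finger_overhang)
```

```text
t 6.9 tip stand mm [  2.8   6.9 175.6] F stand [-0.6 -0.3 -0.7] open -0.0
tool axes in stand
 [[0.0, 1.0, -0.003], [1.0, 0.0, 0.014], [0.014, -0.003, -1.0]]
```

```bash
python3 -c "
import numpy as np
f=np.radians(np.arange(70,-1,-5));r=147
P=np.c_[r*np.cos(f)-6*np.sin(f),50+r*np.sin(f)+6*np.cos(f)]
print(P.round(1).tolist());print(np.diff(P,axis=0).round(1).tolist())"
```

```text
[[44.6, 190.2], [56.7, 185.8], [68.3, 180.3], [79.4, 173.9], [89.9, 166.5], [99.7, 158.2], [108.8, 149.1], [117.0, 139.2], [124.3, 128.7], [130.7, 117.6], [136.1, 105.9], [140.4, 93.8], [143.7, 81.4], [145.9, 68.8], [147.0, 56.0]]
[[12.0, -4.4], [11.6, -5.5], [11.1, -6.4], [10.5, -7.4], [9.8, -8.3], [9.0, -9.1], [8.2, -9.9], [7.3, -10.5], [6.4, -11.1], [5.4, -11.6], [4.4, -12.1], [3.3, -12.4], [2.2, -12.6], [1.1, -12.8]]
```

drive_tool(
  rows=[
    [[-0.007,0.005,-0.01],0],
    [[0,0.004,0],0],
    [[0,0.004,0],0],
    [[0,0.003,0],0],
    [[0,0,0],0],
  ],
)

```text
t: 7.4
tool_pos: [0.636, 0.0572, 0.2678]
tool_rot: [0.535, 3.094, 0.001]
contact_force: [0.1, -0.1, -0.4]
opening: 0.0001
grip_force: 0.0
```

drive_tool(
  rows=[
    [[0,0.003,0],0],
    [[0,0.003,0],0],
    [[0,0,0],0],
  ],
)

```text
t: 7.7
tool_pos: [0.6378, 0.0629, 0.2668]
tool_rot: [-0.535, -3.096, -0.0]
contact_force: [-0.5, 0.1, -0.8]
opening: -0.0
grip_force: 0.0
```

Run:
```python
from h import *; from station import ctrl
st(ctrl.get_obs(),ctrl.finger_overhang)
```

```text
t 7.7 tip stand mm [ 25.5  -4.4 194.2] F stand [-0.1  0.5 -0.8] open -0.0
tool axes in stand
 [[0.0, 1.0, 0.0], [1.0, -0.0, 0.0], [0.0, 0.0, -1.0]]
```

drive_tool(
  rows=[
    [[0.003,0.003,0.002],0],
    [[0,0.003,0.002],0],
    [[0,0.002,0],0],
    [[0,0,0],0],
  ],
)

```text
t: 8.1
tool_pos: [0.6374, 0.071, 0.2622]
tool_rot: [-0.535, -3.094, 0.002]
contact_force: [-1.5, -1.4, -0.8]
opening: -0.0002
grip_force: 0.7
```

drive_tool(
  rows=[
    [[0,0.003,0.001],0],
    [[0,0.003,0.001],0],
    [[0,0,0],0],
  ],
)

```text
t: 8.4
tool_pos: [0.6396, 0.0768, 0.2605]
tool_rot: [-0.536, -3.095, 0.0]
contact_force: [-2.0, -2.5, -0.2]
opening: 0.0001
grip_force: 1.0
```

drive_tool(
  rows=[
    [[0,0.003,0.001],0],
    [[0,0.003,0.001],0],
    [[0,0,0],0],
  ],
)

```text
t: 8.7
tool_pos: [0.6419, 0.0827, 0.2587]
tool_rot: [0.535, 3.095, 0.0]
contact_force: [-0.8, -1.8, -0.3]
opening: -0.0002
grip_force: 0.9
```

Run:
```python
from h import *; from station import ctrl
st(ctrl.get_obs(),ctrl.finger_overhang)
```

```text
t 8.7 tip stand mm [ 45.6  -1.7 186.1] F stand [-2.   0.2 -0.3] open -0.0
tool axes in stand
 [[0.001, 1.0, 0.0], [1.0, -0.001, -0.0], [-0.0, 0.0, -1.0]]
```

The back moves under about 2 N. I'll follow the arc in small steps and check that nothing resists at the next tooth.

drive_tool(
  rows=[
    [[0,0.003,0.0014],0],
    [[0,0.003,0.0014],0],
    [[0,0.003,0.0014],0],
    [[0,0.003,0.0014],0],
  ],
)

```text
t: 9.1
tool_pos: [0.646, 0.094, 0.2535]
tool_rot: [0.536, 3.095, 0.0]
contact_force: [-2.3, -3.4, 0.9]
opening: 0.0004
grip_force: 1.6
```

drive_tool(
  rows=[
    [[0,0.0037,0.0021],0],
    [[0,0.0037,0.0021],0],
    [[0,0.0037,0.0022],0],
  ],
)

```text
t: 9.4
tool_pos: [0.6498, 0.1047, 0.2472]
tool_rot: [0.536, 3.095, 0.001]
contact_force: [-2.0, -1.5, 2.6]
opening: 0.0002
grip_force: 1.6
```

drive_tool(
  rows=[
    [[0,0.0052,0.0037],0],
    [[0,0.0052,0.0037],0],
    [[0,0.0049,0.0042],0],
    [[0,0.0049,0.0042],0],
  ],
)

```text
t: 9.8
tool_pos: [0.6568, 0.1238, 0.2313]
tool_rot: [0.535, 3.094, 0.001]
contact_force: [0.4, -0.2, 3.6]
opening: 0.0002
grip_force: 1.6
```

Run:
```python
from h import *; from station import ctrl,vision; import cv2
st(ctrl.get_obs(),ctrl.finger_overhang)
im2=vision.get_image("side");w=vision.get_image("wrist")
f=lambda i:cv2.resize(i,(400,300))
cv2.imwrite("pics/e.png",np.hstack([f(im2["image"][130:280,230:430]),f(w["image"])]))
```

```text
t 9.8 tip stand mm [ 89.4  -2.  158.7] F stand [-0.  -0.4  3.6] open 0.0
tool axes in stand
 [[0.001, 1.0, 0.001], [1.0, -0.001, -0.001], [-0.001, 0.001, -1.0]]
```

View pics/e.png

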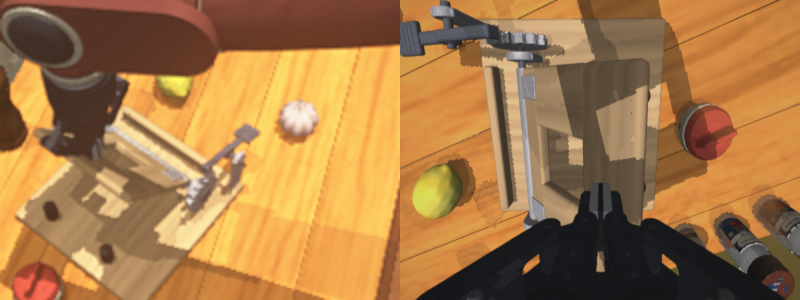

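The back has gone past several teeth freely and is at about 45°. The pawl is clear and the fingers are on the top board.

drive_tool(
  rows=[
    [[0,0.0045,0.0046],0],
    [[0,0.0045,0.0046],0],
    [[0,0.0041,0.005],0],
    [[0,0.0041,0.005],0],
    [[0,0.0036,0.0053],0],
    [[0,0.0036,0.0053],0],
    [[0,0.0032,0.0056],0],
    [[0,0.0032,0.0056],0],
  ],
)

```text
t: 10.7
tool_pos: [0.6669, 0.1525, 0.1898]
tool_rot: [0.536, 3.095, 0.001]
contact_force: [0.7, 1.0, 3.2]
opening: 0.0
grip_force: 1.4
```

drive_tool(
  rows=[
    [[0,0.0027,0.0058],0],
    [[0,0.0027,0.0058],0],
    [[0,0.0022,0.006],0],
    [[0,0.0022,0.006],0],
    [[0,0.0016,0.0062],0],
    [[0,0.0016,0.0062],0],
    [[0,0,0],0],
  ],
)

```text
t: 11.4
tool_pos: [0.6703, 0.1643, 0.1524]
tool_rot: [-0.535, -3.093, 0.002]
contact_force: [-0.4, 0.1, -0.7]
opening: -0.0001
grip_force: 0.0
```

drive_tool(
  rows=[
    [[0,0.001,0.005],0],
    [[0,0.001,0.005],0],
    [[0,0,0.004],0],
    [[0,0,0.002],0],
    [[0,0,0],0],
  ],
)

```text
t: 11.9
tool_pos: [0.6715, 0.1662, 0.1374]
tool_rot: [-0.536, -3.095, 0.0]
contact_force: [0.3, -0.8, 0.3]
opening: -0.0002
grip_force: 0.0
```

Run:
```python
from h import *; from station import ctrl
st(ctrl.get_obs(),ctrl.finger_overhang)
```

```text
t 11.9 tip stand mm [134.2  -1.4  64.8] F stand [-0.7 -0.6  0.3] open -0.0
tool axes in stand
 [[0.001, 1.0, -0.0], [1.0, -0.001, 0.0], [0.0, -0.0, -1.0]]
```

drive_tool(
  rows=[
    [[0,0,0.003],0],
    [[0,0,0.003],0],
    [[0,0,0.001],0],
    [[0,0,0],0],
  ],
)

```text
t: 12.3
tool_pos: [0.6718, 0.1663, 0.131]
tool_rot: [0.536, 3.095, 0.0]
contact_force: [0.5, 1.1, 1.5]
opening: -0.0
grip_force: 0.6
```

drive_tool(
  rows=[
    [[0,0,0.002],0],
    [[0,0,0.001],0],
    [[0,0,0.001],0],
    [[0,0,0],0],
  ],
)

```text
t: 12.7
tool_pos: [0.6719, 0.1664, 0.1286]
tool_rot: [0.536, 3.095, 0.0]
contact_force: [-3.3, 1.1, 9.1]
opening: 0.0
grip_force: 3.9
```

Run:
```python
from h import *; from station import ctrl,vision; import cv2
st(ctrl.get_obs(),ctrl.finger_overhang)
im2=vision.get_image("side");w=vision.get_image("wrist")
f=lambda i:cv2.resize(i,(400,300))
cv2.imwrite("pics/f.png",np.hstack([f(im2["image"][130:280,230:430]),f(w["image"])]))
```

```text
t 12.7 tip stand mm [134.5  -1.9  56. ] F stand [-0.   3.5  9.1] open 0.0
tool axes in stand
 [[0.001, 1.0, 0.0], [1.0, -0.001, -0.0], [-0.0, 0.0, -1.0]]
```

View pics/f.png

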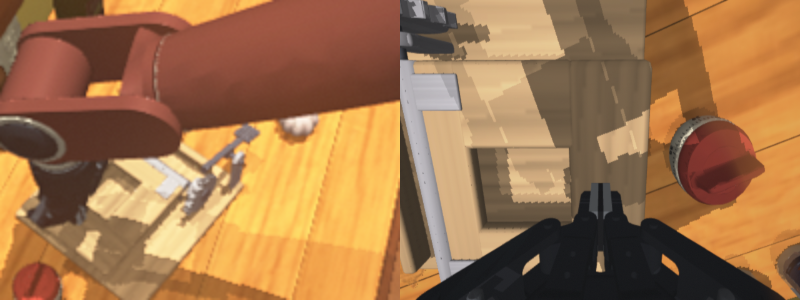

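The fingertip is on the back at 56.0 mm, which is the flat height, with 9 N and rising. I'll press a little more to be sure of the stop, then retreat.

drive_tool(
  rows=[
    [[0,0,0.001],0],
    [[0,0,0.001],0],
    [[0,0,0.001],0],
    [[0,0,0],0],
  ],
)

```text
t: 13.2
tool_pos: [0.6721, 0.1665, 0.1284]
tool_rot: [-0.535, -3.095, 0.0]
contact_force: [-11.0, 0.1, 19.2]
opening: 0.0001
grip_force: 9.6
```

drive_tool(
  rows=[
    [[0,0,-0.01],0],
    [[0,0,-0.03],0],
    [[0,0,-0.04],0],
    [[0,0,-0.04],0],
    [[0,0,-0.04],0],
    [[0,0,0],0],
    [[0,0,0],0],
  ],
)

```text
t: 13.9
tool_pos: [0.6721, 0.166, 0.2854]
tool_rot: [0.536, 3.093, 0.0]
contact_force: [0.1, -0.5, 0.6]
opening: 0.0003
grip_force: 0.0
```

Run:
```python
from h import *; from station import ctrl,vision; import cv2
st(ctrl.get_obs(),ctrl.finger_overhang)
im2=vision.get_image("side");w=vision.get_image("wrist")
f=lambda i:cv2.resize(i,(400,300))
cv2.imwrite("pics/g.png",np.hstack([f(im2["image"][130:280,230:430]),f(w["image"])]))
```

```text
t 13.9 tip stand mm [134.3  -2.3 212.8] F stand [-0.4 -0.3  0.6] open 0.0
tool axes in stand
 [[0.001, 1.0, 0.001], [1.0, -0.001, -0.002], [-0.002, 0.001, -1.0]]
```

View pics/g.png

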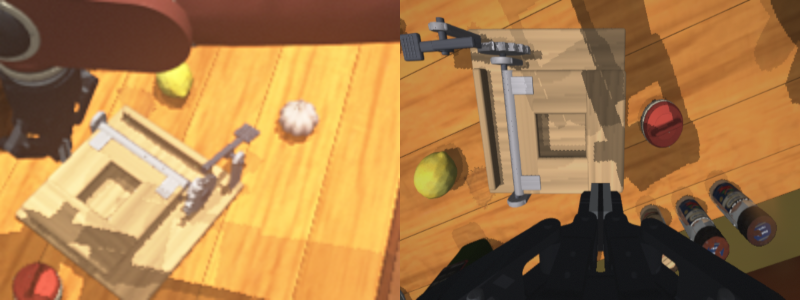

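The back lies flat on its stops. The tab is still down, and the lemon, garlic and timer are where they were.

```bash
python3 -c "
from station import ctrl; print(ctrl.finish_job())"
```

```text
the job is handed in; nothing more can be done
None
```

I pressed the pawl tab to its stop and then folded the back fully flat at 56 mm, in 14 of the 43 s; the lemon, garlic and timer were not touched, and the job is handed in (no verdict was returned).

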